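# Turn the caged nozzle to its index pin

### The arm

A 6-joint arm with a two-finger parallel gripper is mounted at the origin on a cart in front of the work surface, level with it; the furniture and walls round the work are solid. World frame = base frame: x ahead of the robot, y to its left, z up, the work surface at z = 0. Lengths are in m, angles in rad, forces in N, time in s.
With the tool pointing down it reaches from about 0.325 to 0.85 m from the base axis. Payload 4.4 kg.
Tool frame: the origin (TCP) lies on the centre line of the jaws, within the pads' length; the fingertips stand ctrl.tip_extent ahead of it and the grasp point (between the pads) lies 2 mm behind it (ctrl.tip_extent is the distance from the TCP to the fingertips, in m); z points along the fingers, y is the line along which they close (so a half turn about z gives the same grasp; the last joint's range is limited). The gripper opens to 94 mm and grips with 3 to 60 N. Pads are 16 mm wide; open, the fingers measure 119 mm over their backs; the gripper's body (75 mm by 177 mm) begins 78 mm behind the grasp point.
Start: joints at [1.028, 0.207, 1.542, -0, 1.393, -0.15], TCP at [0.22, 0.531, 0.222] pointing down, gripper open.
Joint ranges: [-2.73, 2.73], [-0.86, 2.22], [0.23, 2.46], [-1.11, 4.25], [0.08, 2.63], [-2.82, 2.82]. Speed limits (rad/s): [2.79, 2.79, 3.14, 3.14, 3.14, 3.14].

### API

Orientations are given as a rotation vector (axis times angle).
In Python, from workcell import ctrl, vision, job gives the robot as it stands. The module is installed in compiled form; this text tells all that it offers.
- The arm moves only by the tool carry_out, never from a script. Its argument "rows" is one flat list of numbers, 5 for each row, row after row: the opening, from 0 (shut) to 1 (fully open), then the shift along the tool's x, y, z in cm, then the turn about the tool's z in rad. A call has 1 to 10 rows; each row shifts and turns the commanded pose from where the row before left it, along the tool's axes as they then stand; what a row does not reach is not made up. A row lasts 1/12 s, in which the tool goes at most 41.7 mm and 7.16 degrees, less where a joint would pass 70% of its speed; a pose out of reach is approached as far as the arm can. A call with a gripper value outside its range is refused whole. The fingers move at their own pace and stop on an object; "newtons" is the grip in N (left out, the last holds). Time passes only in rows, so rows that do not move let the fingers close. It gives the time, the measured TCP pose, the force, the opening and the grip force at its end, in the units of the state.
- ctrl.get_state(): the state, without advancing time (a new reading comes with each control period).
- vision.read_camera(name): name is "side" or "top"; returns the picture (384x512x3 uint8, blue, green, red); there is no depth.
- vision.get_calibration(name): a dict with "K" (3x3 intrinsics, pixels), "R" (3x3) and "t" (3): a world point X has camera coordinates R X + t. Camera axes: x right, y down, z forward; pixel columns grow to the right and rows downward; lengths in m; the calibration is good to about 2 mm. A picture is of the moment at which its call begins. get_calibration takes no time and is no camera call.
- job.close_job(): hands the job in; it is judged then, once.
The state is a dict: "t": time; "joint_pos": joint angles; "qvel": joint speeds; "joint_efforts": joint torques, N m; "ee_pos": TCP position; "eef_rot": TCP orientation; "contact_force": force on the tool from outside, world axes, zero at the start; "ft_torque": the same for the moment, N m; "grip_width": finger opening in m; "gripper_force": force on a finger pad.
Only numpy, scipy, OpenCV 4.12 (cv2) and the standard library are available. Lean on these libraries where they do the work, as an engineer would, in place of code of your own. Each camera call takes 0.05 s, during which the arm holds its last target. There are 200 camera calls.

### The job

Take the turning rod off its rack and, reaching down with it through the open top of the wire guard, push the nozzle's key blade round until it points at the tall index pin (not at the low plug on the other side). Then hang the rod back in the fork of its rack and let go. Keep the gripper and arm themselves off the nozzle stand, and leave the jar, bottle, solder reel and parts box undisturbed.

Things in the scene. Friction and masses are not known exactly. Their poses are not given: they have to be found in the camera images.
- stand: Nozzle stand, fixed. Origin: centre of its underside. Round base 160 mm across, 10 mm thick. Steel wire guard: four 6 mm upright wires at radius 62 mm (36 and 120 degrees either side of local -x) carrying one wire ring of radius 62 mm, top at z = 120 mm, open on top (118 mm clear). The nozzle turns in its middle; free room for a rod round it: radius 22 to 59 mm, above z = 18 mm.
- nozzle (a joint): Turn of the nozzle about the stand's axis, rad, counter-clockwise from above; friction 0.025 N m, no spring, stays where left. At 0 its blade points to the stand's local -x; at +1.3 at the flange hole on the local -y side, at -1.3 at that on the +y side. Stops at -2.5 and 2.5; starts between -0.5 and 0.5.
- blade_tip (a point): Outer end of the nozzle's one flat upright key blade, 50 mm from the axis, 35 mm above the bench. The brass blade is 6 mm thick, reaches in to the round nozzle body (radius at most 22 mm, up to z = 80 mm) and from z = 18 to 52 mm; under it a turning disc of radius 36 mm, top at z = 18 mm.
- index_pin: The mark: slim steel pin, 7 mm thick, 77 mm tall with a 14 mm ball on top, fixed on the base outside the guard, 70.5 mm from the nozzle's axis, in one of the two flange holes (joint value +1.3 or -1.3 points at it). Origin: centre of its foot.
- blank_plug: Low steel plug, 13 mm across and 12 mm tall, fixed in the other flange hole. Not the mark. Origin: centre of its foot.
- rack: Hanging rack, fixed; foot 110 x 100 x 10 mm, local x = -50 to 60 mm. Fork 8 mm thick, top at z = 150 mm, pointing to local -x from a column at x = 31 to 49 mm. Slot along x, 16 mm wide, open mouth at x = -47 mm, closed end at 12 mm; prongs reach y = -23 and 23 mm and end in lips 4 mm high (x = -47 to -41 mm) that keep a hung rod in.
- rack_seat (a point): Middle of the rod's seat in the fork: local x = -7 mm, y = 0, z = 150 mm of the rack. A rod hung here has its origin here.
- turning_rod: Loose rod, about 80 g, hanging upright in the fork. Origin: on its axis at the underside of its collar, z up. Above: collar 28 mm across, 6 mm thick, then a black square grip 22 x 22 mm, z = 6 to 56 mm, faces along its own x and y. Below: straight steel rod 8 mm thick, 120 mm long, round end.
- rod_tip (a point): Lower end of the rod, 120 mm below its origin.
- paste_jar: Jar, 47 mm across, 44 mm tall, loose, standing between rack and stand; origin at its underside.
- bottle: White alcohol bottle with a blue spout, 55 mm across, 154 mm tall, loose, standing further back; origin at its underside.
- spool: Solder reel, 66 mm across, 46 mm tall, loose, standing further back; origin at its underside.
- parts_box: Flat grey closed box, 72 x 127 x 28 mm, loose, further back on the right; origin at its underside.
Mind the look-alikes: they are no part of the job. What is shaped like the turning_rod but yellow is not meant.

How it is judged:
On the way, in this order (a step that is already met when the one before it is completed fails the run):
1. the rod is taken out of the rack (distance between turning_rod and rack_seat above 0.07 m), for 0.1 s.
2. the key blade points at the index pin (((y of index_pin in the frame of stand below 0 m and value of joint nozzle between 1.195 and 1.405 rad) or (y of index_pin in the frame of stand above 0 m and value of joint nozzle between -1.405 and -1.195 rad))), for 0.2 s.
3. the rod hangs in the rack again (distance between turning_rod and rack_seat below 0.025 m), for 0.2 s.
At the end, for the whole second after the job is handed in: The key blade points at the tall index pin within 6 degrees (0.105 rad) and is still; the rod hangs upright (within 0.15 rad) and at rest in the rack's fork, its collar resting on the prongs behind the lips (origin within 22 mm of the seat in plan, height 143 to 158 mm) (((y of index_pin in the frame of stand below 0 m and value of joint nozzle between 1.195 and 1.405 rad) or (y of index_pin in the frame of stand above 0 m and value of joint nozzle between -1.405 and -1.195 rad)) and horizontal distance between turning_rod and rack_seat below 0.022 m and height (world z) of turning_rod between 0.143 and 0.158 m and angle between turning_rod's own z axis and vertical below 0.15 rad and linear speed of turning_rod below 0.03 m/s and velocity of joint nozzle between -0.05 and 0.05 rad/s); the robot touches nothing.
It fails at once if the gripper or the arm itself pushes on the nozzle stand (over 1 N) (contact force between stand and the fingers above 1 N or contact force between stand and the arm above 1 N).
It fails at once if the jar is shifted by more than 20 mm or tipped (distance of paste_jar from where it was at the start of the episode above 0.02 m or angle between paste_jar's own z axis and vertical above 0.3 rad).
It fails at once if the bottle is shifted by more than 20 mm or tipped (distance of bottle from where it was at the start of the episode above 0.02 m or angle between bottle's own z axis and vertical above 0.3 rad).
It fails at once if the solder reel is shifted by more than 20 mm or tipped (distance of spool from where it was at the start of the episode above 0.02 m or angle between spool's own z axis and vertical above 0.3 rad).
It fails at once if the parts box is shifted by more than 20 mm or tipped (distance of parts_box from where it was at the start of the episode above 0.02 m or angle between parts_box's own z axis and vertical above 0.3 rad).
It also fails if it takes over 61 s, if anything falls off the work surface, if the arm or the gripper's body presses on something with over 40 N, if the wrist force passes 120 N, or if a joint passes its speed limit or range.

## Working session

There is one attempt and no reset: what is moved stays moved. The work goes in short steps, Python scripts to look and compute and a tool call to move; the robot and the scene stay as the last step left them, time stands still between calls to the robot, and variables do not carry over. Pictures are saved under pics/ and viewed, at most 13 in all, crops included, and the job is handed in when it is done.

Besides the shell and the picture viewer there is one more tool, called in YAML: its name, and indented under it one key for each argument. carry_out: Moves the arm, as the interface text tells. Its arguments: {"type":"object","properties":{"rows":{"type":"array"},"newtons":{"type":"number"}},"required":["rows"]}

```bash
mkdir -p pics; python3 - <<'E'
from workcell import ctrl, vision
import cv2, numpy as np
for n in("top","side"):
    cv2.imwrite(f"pics/{n}0.png",cv2.resize(vision.read_camera(n),(800,600),interpolation=cv2.INTER_CUBIC))
    c=vision.get_calibration(n);print(n,np.round(c["K"],1).tolist(),np.round(c["R"],4).tolist(),np.round(c["t"],4).tolist(), (-c["R"].T@c["t"]).round(3))
s=ctrl.get_state();print(s, ctrl.tip_extent)
E
```

```text
top [[495.5, 0.0, 258.6], [0.0, 495.5, 185.2], [0.0, 0.0, 1.0]] [[-0.0029, -0.9999, 0.0103], [-0.981, 0.0009, -0.194], [0.194, -0.0107, -0.9809]] [-0.1465, 0.5349, 1.0961] [ 0.312 -0.135  1.181]
side [[379.8, 0.0, 252.6], [0.0, 379.8, 193.1], [0.0, 0.0, 1.0]] [[0.8653, -0.5011, 0.0143], [-0.2181, -0.4019, -0.8893], [0.4514, 0.7664, -0.457]] [-0.5396, 0.1692, 0.8262] [ 0.131 -0.836  0.536]
{'t': 0.1, 'joint_pos': array([ 1.02851196e+00,  2.07346816e-01,  1.54275381e+00, -1.46132778e-05,
        1.39351590e+00, -1.50507607e-01]), 'qvel': array([-0.00096735, -0.00132012, -0.00292411,  0.00066786, -0.00038555,
        0.00115216]), 'joint_efforts': array([ 8.89783701e-05, -3.71858418e+01, -2.82296991e+01,  6.99640671e-02,
        3.10352712e-02, -4.34722858e-05]), 'ee_pos': array([0.21921889, 0.53083998, 0.22142723]), 'eef_rot': array([-6.11337940e-01, -3.08084882e+00,  2.99728316e-03]), 'contact_force': array([ 0.09307527, -0.48316374,  0.01593769]), 'ft_torque': array([-0.00593445, -0.02062319,  0.00053787]), 'gripper_force': 0.0, 'grip_width': 0.0940331892527166} 0.017
```

View pics/top0.png

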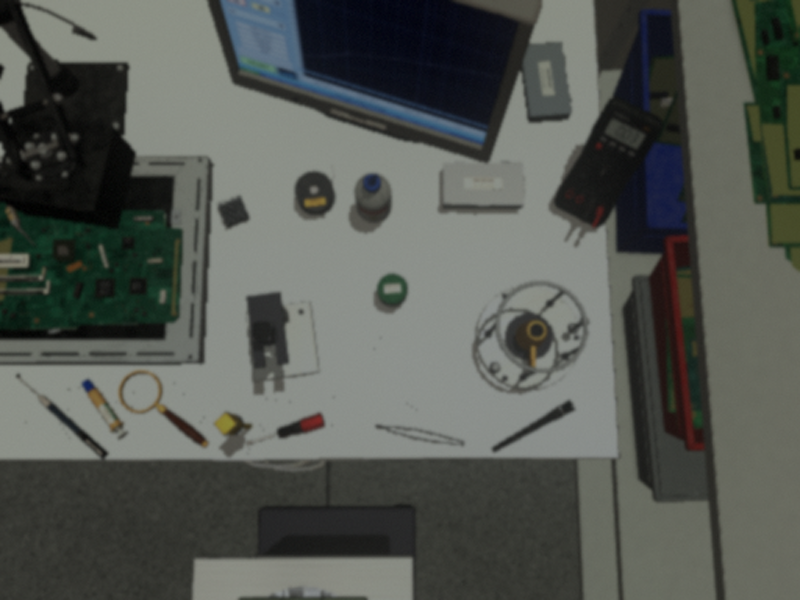

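View pics/side0.png

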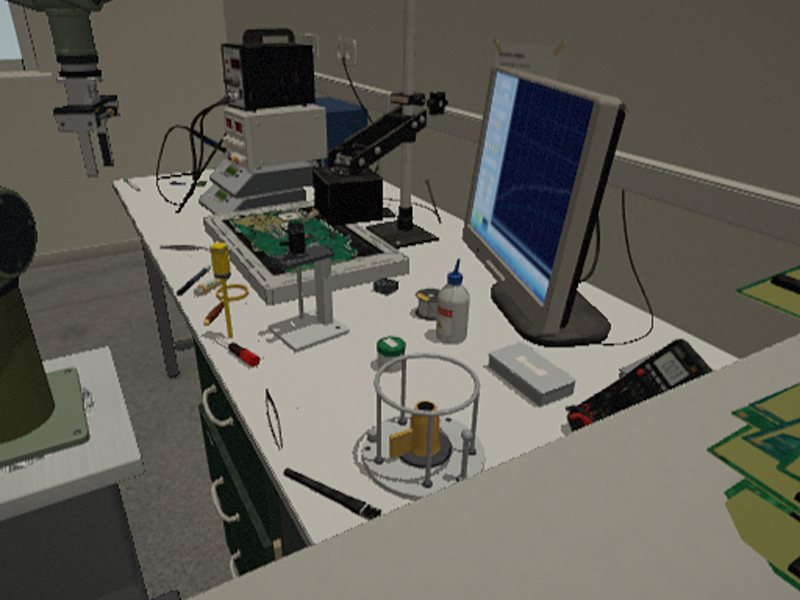

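The top view shows the rack at about (265,340), fork toward the robot, with the black grip at (263,333). The stand is at about (530,337) and its blade points down, toward -x. The side view shows the pin candidate near (467,440). Next I'll zoom in on the stand and rack.

```bash
python3 - <<'E'
from workcell import vision
import cv2, numpy as np
t=vision.read_camera("top");s=vision.read_camera("side")
cv2.imwrite("raw_t.png",t);cv2.imwrite("raw_s.png",s)
f=lambda im,x,y,w,h:cv2.resize(im[y:y+h,x:x+w],(400,400),interpolation=cv2.INTER_CUBIC)
o=np.hstack([f(t,295,170,90,90),f(s,220,215,100,100)])
cv2.imwrite("pics/c1.png",cv2.convertScaleAbs(o,alpha=1.5))
o=np.hstack([f(t,140,175,80,80),f(s,155,135,90,90)])
cv2.imwrite("pics/c2.png",cv2.convertScaleAbs(o,alpha=1.5))
E
```

```text
(no output)
```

View pics/c1.png

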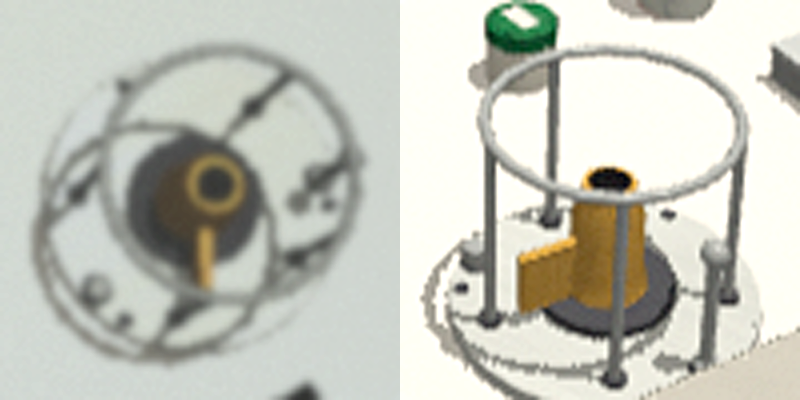

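View pics/c2.png

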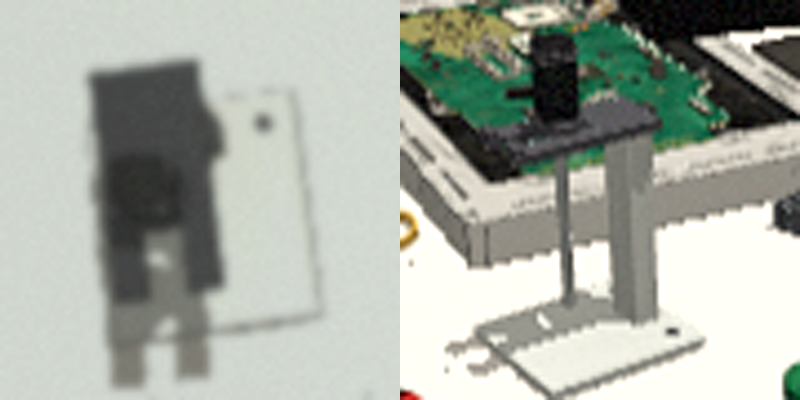

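Side view: the pin's ball is at crop (712,250) with its foot at (705,365), which is the world -y side. The plug is at (470,250) on the +y side. The rod's grip top is at crop 2 (555,40).

```bash
cat > h.py <<'E'
from workcell import vision
import numpy as np
C={n:vision.get_calibration(n) for n in("top","side")}
def ray(n,p):
    c=C[n];d=c["R"].T@np.linalg.solve(c["K"],[p[0],p[1],1]);return -c["R"].T@c["t"],d
def pl(n,p,z):
    o,d=ray(n,p);return (o+d*(z-o[2])/d[2])[:2]
def tri(p,q):
    A=[];b=[]
    for n,x in(("top",p),("side",q)):
        o,d=ray(n,x);d/=np.linalg.norm(d);P=np.eye(3)-d[:,None]*d;A.append(P);b.append(P@o)
    return np.linalg.lstsq(np.vstack(A),np.hstack(b),rcond=None)[0]
def proj(n,X):
    c=C[n];v=c["K"]@(c["R"]@X+c["t"]);return v[:2]/v[2]
E
python3 - <<'E'
from h import *
np.set_printoptions(precision=4,suppress=True)
T1=lambda u,v:(295+u*.225-.39,170+v*.225-.39); S1=lambda u,v:(220+(u-400)*.25-.38,215+v*.25-.38)
T2=lambda u,v:(140+u*.2-.4,175+v*.2-.4); S2=lambda u,v:(155+(u-400)*.225-.39,135+v*.225-.39)
rt,rs=T1(230,171),S1(613,125)
c1,c2=pl("top",rt,.117),pl("side",rs,.117);print("ring",c1,c2,tri(rt,rs))
c=(c1+c2)/2
for nm,p,z,n in[("pin ball",S1(713,250),.080,"side"),("pin foot",S1(705,366),.010,"side"),("plug top",S1(472,242),.022,"side"),("plug t",T1(95,288),.022,"top"),("pin t",T1(318,176),.08,"top"),("pinfoot t",T1(298,201),.01,"top"),
 ("blade tip top t",T1(205,286),.052,"top"),("nozzle top t",T1(216,184),.08,"top"),("bladetip s",S1(520,256),.052,"side"),
 ("up1",S1(490,320),.01,"side"),("up2",S1(615,380),.01,"side"),("up3",S1(730,298),.01,"side"),("up4",S1(550,220),.01,"side")]:
    x=pl(n,p,z);d=x-c;print(nm,x,"r",np.hypot(*d).round(4),"ang",np.degrees(np.arctan2(d[1],d[0])).round(1))
print("fork corners",[pl("top",T2(*p),.15) for p in[(92,75),(197,65),(115,300),(223,283)]])
print("fork mid back/front",pl("top",T2(145,70),.15),pl("top",T2(169,292),.15))
print("grip top t",pl("top",T2(143,190),.206),"side",pl("side",S2(555,38),.206))
print("rod low side",pl("side",S2(569,303),.03))
E
```

```text
ring [ 0.4712 -0.3373] [ 0.4684 -0.3416] [ 0.4714 -0.3378  0.1137]
pin ball [ 0.4848 -0.4037] r 0.066 ang -76.9
pin foot [ 0.4851 -0.4049] r 0.0672 ang -76.8
plug top [ 0.4237 -0.2824] r 0.0733 ang 129.0
plug t [ 0.4233 -0.2818] r 0.0741 ang 128.9
pin t [ 0.4741 -0.3888] r 0.0495 ang -85.0
pinfoot t [ 0.4709 -0.3936] r 0.0541 ang -88.8
blade tip top t [ 0.4213 -0.3346] r 0.0487 ang 174.2
nozzle top t [ 0.4701 -0.337 ] r 0.0025 ang 82.9
bladetip s [ 0.422  -0.3352] r 0.048 ang 174.9
up1 [ 0.4102 -0.3267] r 0.061 ang 167.9
up2 [ 0.4423 -0.3915] r 0.0589 ang -117.8
up3 [ 0.5246 -0.372 ] r 0.0637 ang -30.7
up4 [ 0.4763 -0.2738] r 0.0659 ang 84.4
fork corners [array([0.5062, 0.0661]), array([0.5105, 0.0219]), array([0.4112, 0.0531]), array([0.4182, 0.0085])]
fork mid back/front [0.5084 0.0438] [0.4145 0.0308]
grip top t [0.4493 0.0333] side [0.4548 0.0336]
rod low side [0.4555 0.0411]
```

```bash
python3 - <<'E'
import cv2,numpy as np
t=cv2.imread("raw_t.png");s=cv2.imread("raw_s.png")
a=cv2.resize(t[188:240,150:200],(400,416),interpolation=cv2.INTER_CUBIC);b=cv2.resize(s[138:190,170:220],(400,416),interpolation=cv2.INTER_CUBIC)
o=np.hstack([a,b]).astype(float)
cv2.imwrite("pics/c3.png",np.clip((o/255)**.5*330-40,0,255).astype(np.uint8))
E
```

```text
(no output)
```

View pics/c3.png

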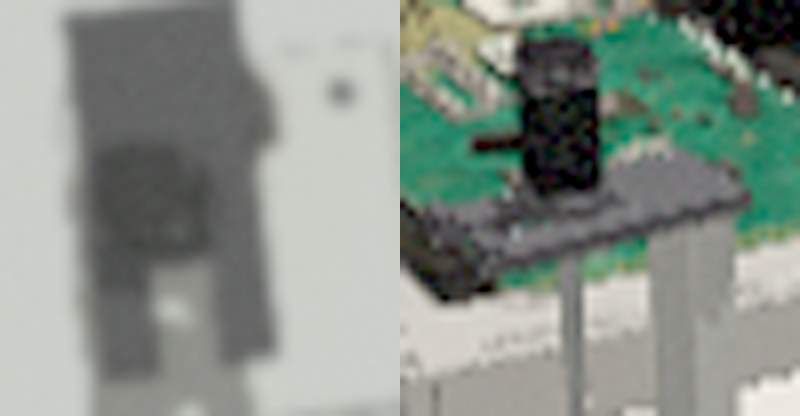

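Local -x of the stand points at about 206°, so the pin sits at about 281° and the target is +1.3. The blade is now at about 177°, and the rod is near (0.4545, 0.0355). In the side view the grip's face looks square-on, so the jaws should close along about 60°. I'll move above the rod.

carry_out:
  rows: [1,0,0,-4,0.125,1,-2.5,-1.74,-2,0,1,-2.5,-1.74,0,0,1,-2.5,-1.74,0,0,1,-2.5,-1.74,0,0,1,-2.5,-1.74,0,0,1,-2.5,-1.74,0,0,1,-2.5,-1.74,0,0,1,-2.5,-1.74,0,0,1,-2.5,-1.74,0,0]
  newtons: 40

```text
t: 1.03
ee_pos: [0.338, 0.2827, 0.2823]
eef_rot: [0.802, 3.037, -0.0]
contact_force: [0.9, -0.2, -0.3]
grip_width: 0.0936
gripper_force: 0.0
```

carry_out:
  rows: [1,-2.5,-1.74,0,0,1,-2.5,-1.74,0,0,1,-2.5,-1.74,0,0,1,-2.5,-1.74,0,0,1,-2.5,-1.74,0,0,1,-2.5,-1.74,0,0,1,-2.5,-1.74,0,0,1,-2,-1.4,0,0,1,0,0,0,0,1,0,0,0,0]

```text
t: 1.87
ee_pos: [0.4403, 0.0689, 0.2822]
eef_rot: [-0.807, -3.035, -0.0]
contact_force: [-0.7, -0.0, -0.4]
grip_width: 0.094
gripper_force: 0.0
```

carry_out:
  rows: [1,-1.5,-1.1,0,0,1,-1.4,-1.1,0,0,1,0,0,2,0,1,0,0,2,0,1,0,0,1.3,0,1,0,0,0,0,1,0,0,0,0]

```text
t: 2.45
ee_pos: [0.4536, 0.0374, 0.2289]
eef_rot: [-0.8, -3.036, -0.0]
contact_force: [0.3, 0.0, 0.6]
grip_width: 0.094
gripper_force: 0.0
```

```bash
python3 - <<'E'
from h import *
import cv2
s=vision.read_camera("side");t=vision.read_camera("top")
f=lambda im,x,y,w,h:cv2.resize(im[y:y+h,x:x+w],(400,400),interpolation=cv2.INTER_CUBIC)
o=np.hstack([f(t,140,165,80,80),f(s,155,100,80,80)]).astype(float)
cv2.imwrite("pics/c4.png",np.clip((o/255)**.5*330-40,0,255).astype(np.uint8))
E
```

```text
(no output)
```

View pics/c4.png

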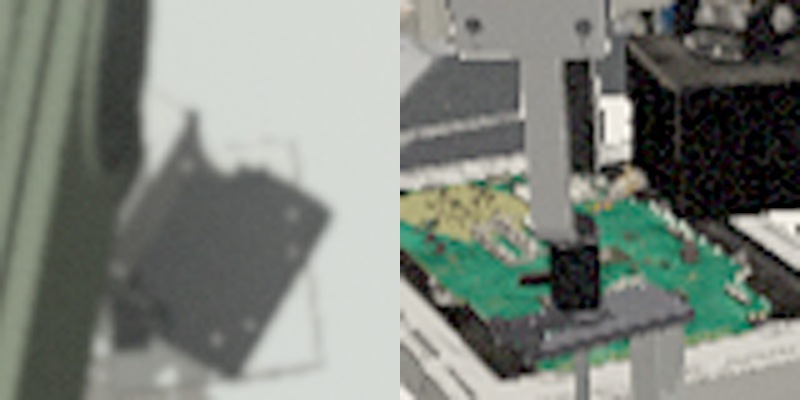

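```bash
python3 - <<'E'
from h import *
np.set_printoptions(precision=4,suppress=True)
print(proj("side",[.4536,.0374,.206]),proj("side",[.4536,.0374,.18]),proj("side",[.4536,.0374,.156]))
print(proj("top",[.4536,.0374,.206]),proj("top",[.4536,.0374,.156]))
r=np.radians(60);u=np.array([np.cos(r),np.sin(r)])
for s in(-1,1):
  print(proj("side",[*(np.array([.4536,.0374])+s*.05*u),.215]))
E
```

```text
[188.4852 142.7886] [189.1199 152.3868] [189.6923 161.0418]
[166.1926 210.4486] [170.3434 213.9129]
[185.1703 146.2733]
[191.0801 133.1553]
```

The near finger sits at about (548,150) and the grip at (576,275). The TCP axis is within about 2 mm of the rod, and the grip's faces point at about 70°. I'll correct the yaw, descend and grip.

carry_out:
  rows: [1,-0.1,0,0,-0.085,1,0,0,0,-0.085,1,0,0,1.5,0,1,0,0,1.5,0,1,0,0,1.6,0,1,0,0,0,0,0,0,0,0,0,0,0,0,0,0,0,0,0,0,0,0,0,0,0,0]
  newtons: 15

```text
t: 3.38
ee_pos: [0.4564, 0.0357, 0.1848]
eef_rot: [0.541, 3.092, 0.0]
contact_force: [-0.1, 0.7, 0.3]
grip_width: 0.0707
gripper_force: 0.0
```

carry_out:
  rows: [0,0,0,0,0,0,0,0,0,0,0,0,0,0,0,0,0,0,0,0,0,0,0,0,0,0,0,0,0,0]
  newtons: 40

```text
t: 3.88
ee_pos: [0.4554, 0.0357, 0.1834]
eef_rot: [-0.542, -3.094, 0.0]
contact_force: [0.4, 0.7, -0.1]
grip_width: 0.0309
gripper_force: 0.0
```

carry_out:
  rows: [0,0,0,0,0,0,0,0,0,0,0,0,0,0,0,0,0,0,0,0,0,0,0,0,0]

```text
t: 4.3
ee_pos: [0.4554, 0.0357, 0.1834]
eef_rot: [-0.542, -3.094, 0.0]
contact_force: [0.2, 0.1, -0.3]
grip_width: 0.0232
gripper_force: 38.4
```

carry_out:
  rows: [0,0,0,-0.5,0,0,0,0,-1.5,0,0,0,0,-2.5,0,0,0,0,-2.5,0,0,0,0,-2.5,0,0,0,0,-2.5,0,0,0,0,-2,0,0,0,0,0,-0.116,0,0,0,0,-0.116,0,0,0,0,-0.116]

```text
t: 5.13
ee_pos: [0.4555, 0.0358, 0.3243]
eef_rot: [-0.011, 3.14, -0.0]
contact_force: [0.7, -0.8, -1.0]
grip_width: 0.0234
gripper_force: 38.4
```

```bash
python3 - <<'E'
from h import *
import cv2
s=vision.read_camera("side");t=vision.read_camera("top");cv2.imwrite("raw_s2.png",s)
cv2.imwrite("pics/s5.png",cv2.resize(s[40:240,100:300],(600,600),interpolation=cv2.INTER_CUBIC))
E
```

```text
(no output)
```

View pics/s5.png

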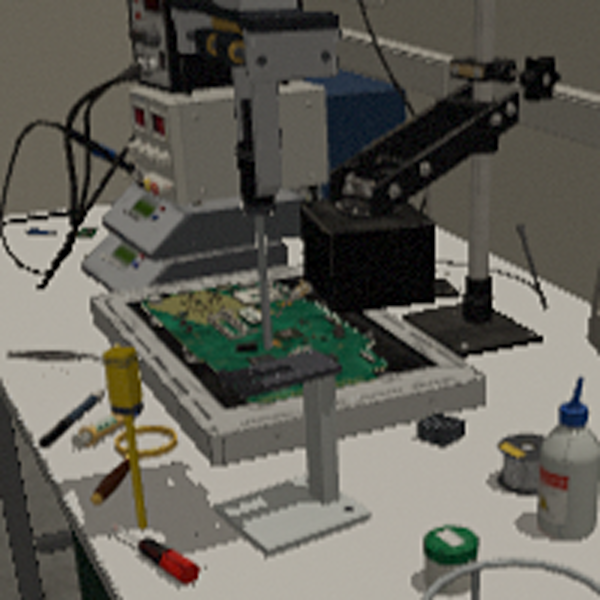

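The rod is held and hangs straight: collar at (262,208), tip at (265,347), clear of the fork. Checking the rod's offset from the tool.

```bash
python3 - <<'E'
from h import *
import cv2
for z in(.171,.28,.291):print(z,proj("side",[.4555,.0358,z]).round(1))
s=cv2.cvtColor(cv2.imread("raw_s2.png"),cv2.COLOR_BGR2GRAY)
for r in (115,120,125,128): print(r,s[r,178:198])
E
```

```text
0.171 [190.3 155.7]
0.28 [187.6 114.2]
0.291 [187.3 109.8]
115 [43 43 45 45 42 42 40 65 70 67 44 38 44 45 46 46 46 43 48 45]
120 [ 47  43  43  44  44  45  38 110  71  64 129  68  67  71  69  64 160 185
 182 180]
125 [ 42  41  40  42  45  41  44  45  68  70  63  43  42  42  44  40  40  38
 181 178]
128 [ 40  45  43  41  43  41  39  42  66  71  66  40  50  70  65  76  81  80
 159 163]
```

carry_out:
  rows: [0,0.2,-2,0,0,0,0.2,-4,0,0,0,0.2,-4,0,0,0,0.2,-4,0,0,0,0.2,-4,0,0,0,0.2,-4,0,0,0,0.2,-4,0,0,0,0.2,-4,0,0,0,0,-3,0,0,0,0,-2,0,0]

```text
t: 6.07
ee_pos: [0.439, -0.3174, 0.323]
eef_rot: [-0.008, -3.141, 0.0]
contact_force: [0.5, 0.1, -0.4]
grip_width: 0.023
gripper_force: 38.4
```

carry_out:
  rows: [0,0,0,0,0,0,0,0,0,0,0,0,0,0,0]

```text
t: 6.32
ee_pos: [0.4398, -0.3134, 0.3232]
eef_rot: [0.0, -3.141, -0.002]
contact_force: [0.7, 0.6, -0.7]
grip_width: 0.0233
gripper_force: 38.4
```

carry_out:
  rows: [0,0.1,-0.35,0,0,0,0,0,2,0,0,0,0,2.5,0,0,0,0,2.5,0,0,0,0,2,0,0,0,0,1,0,0,0,0,0,0,0,0,0,0,0]

```text
t: 6.98
ee_pos: [0.4392, -0.3172, 0.2239]
eef_rot: [-0.003, 3.142, -0.0]
contact_force: [-0.1, -0.5, -0.4]
grip_width: 0.0231
gripper_force: 38.4
```

```bash
python3 - <<'E'
from h import *
import cv2
s=vision.read_camera("side");t=vision.read_camera("top")
f=lambda im,x,y,w,h:cv2.resize(im[y:y+h,x:x+w],(400,600),interpolation=cv2.INTER_CUBIC)
o=np.hstack([f(t,295,130,100,150),f(s,220,165,100,150)])
cv2.imwrite("pics/c6.png",cv2.convertScaleAbs(o,alpha=1.4))
from workcell import ctrl
print(ctrl.get_state()["ee_pos"])
E
```

```text
[ 0.4399138  -0.3183483   0.22544475]
```

View pics/c6.png

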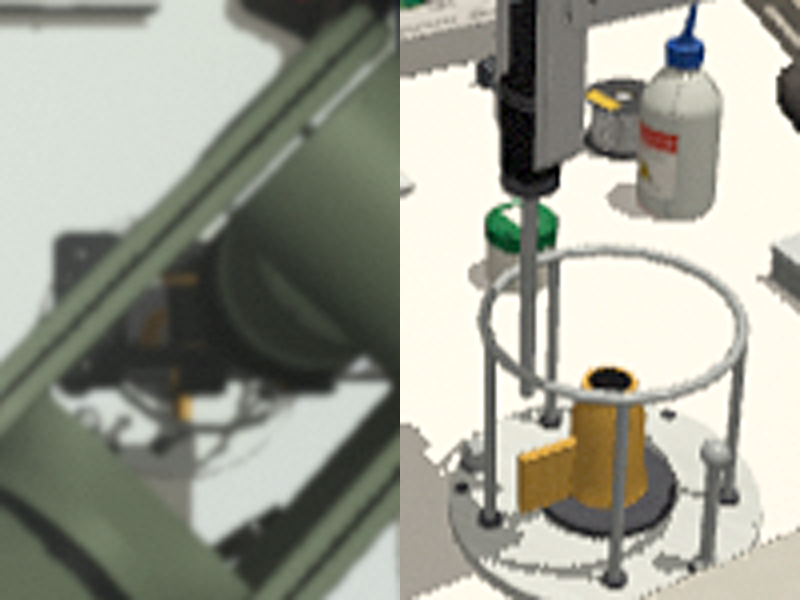

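The rod has entered the ring with its tip at (527,396). It is behind the blade, whose tip is at (520,480), and clear of the wires.

```bash
python3 - <<'E'
from h import *
p=(220+127/4-.38,165+396/4-.38)
for z in(.068,.071,.074):print(pl("side",p,z).round(4))
p=(220+127/4-.38,165+396/4-.38-30);
print("tcp proj",[proj("side",[.4395,-.3178,z]).round(1) for z in(.071,.13)], p)
E
```

```text
[ 0.4378 -0.3142]
[ 0.4358 -0.3176]
[ 0.4338 -0.3209]
tcp proj [array([253.1, 263.1]), array([253.5, 238.1])] (251.37, 233.62)
```

carry_out:
  rows: [0,0,0,1.5,0,0,0,0,1.5,0,0,0,0,1,0,0,0,0,0,0,0,0.35,-0.71,0,0,0,0.2,-0.81,0,0,0,0.03,-0.84,0,0,0,-0.14,-0.82,0,0,0,0,0,0,0]

```text
t: 7.83
ee_pos: [0.4348, -0.3522, 0.1843]
eef_rot: [0.001, 3.14, -0.004]
contact_force: [0.0, -0.5, -1.2]
grip_width: 0.023
gripper_force: 38.4
```

carry_out:
  rows: [0,-0.16,-0.39,0,0,0,-0.16,-0.39,0,0,0,-0.23,-0.35,0,0,0,-0.24,-0.34,0,0,0,-0.3,-0.29,0,0,0,-0.3,-0.29,0,0,0,-0.35,-0.23,0,0,0,-0.36,-0.22,0,0,0,0,0,0,0]

```text
t: 8.58
ee_pos: [0.4563, -0.3751, 0.1834]
eef_rot: [-0.002, 3.141, -0.001]
contact_force: [-0.4, -0.1, -1.2]
grip_width: 0.0231
gripper_force: 38.4
```

carry_out:
  rows: [0,-0.39,-0.14,0,0,0,-0.39,-0.14,0,0,0,-0.21,-0.04,0,0,0,-0.2,-0.04,0,0,0,0,0,0,0,0,0,0,0,0]

```text
t: 9.08
ee_pos: [0.4677, -0.3783, 0.1835]
eef_rot: [-0.002, 3.141, -0.001]
contact_force: [-0.5, -0.1, -1.6]
grip_width: 0.023
gripper_force: 38.4
```

```bash
python3 - <<'E'
from h import *
import cv2
s=vision.read_camera("side");cv2.imwrite("raw_s3.png",s)
cv2.imwrite("pics/c7.png",cv2.convertScaleAbs(cv2.resize(s[205:315,220:330],(600,600),interpolation=cv2.INTER_CUBIC),alpha=1.4))
E
```

```text
(no output)
```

View pics/c7.png

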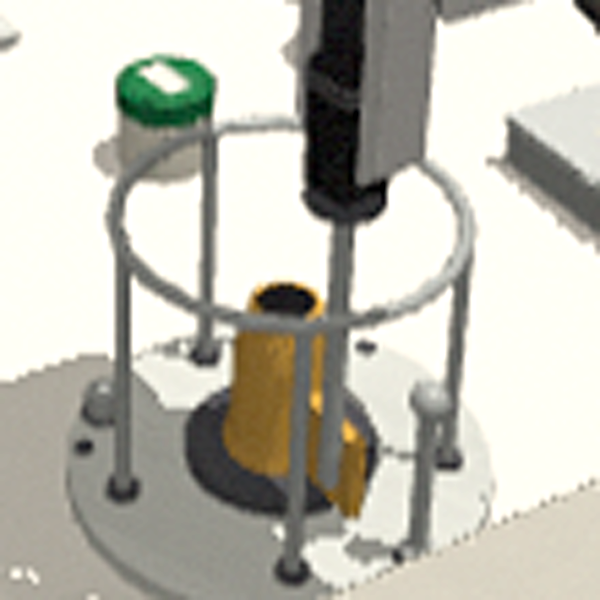

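The blade now leans toward the pin. Its outer top end is at about (357,440) and its lower end at about (350,513); the pin is at (425,470).

```bash
python3 - <<'E'
from h import *
c=np.array([.470,-.3385])
cr=lambda p:((p-[220,205]+.41)*5.4545).round(0)
def P(r,a,z,off=0):
    a=np.radians(a);u=np.array([np.cos(a),np.sin(a)]);v=np.array([-u[1],u[0]])
    return cr(proj("side",[*(c+r*u+off*v),z]))
print("axis",P(0,0,.08),"pin ball",P(.0705,280.7,.08),"foot",P(.0705,280.7,.01),"plug",P(.0705,131.7,.022))
for a in(266,270,274,278,282):print(a,[P(.05,a,z,o).tolist() for z,o in((.052,.003),(.052,-.003),(.018,-.003),(.018,.003))])
E
```

```text
axis [286. 305.] pin ball [430. 404.] foot [416. 561.] plug [101. 390.]
266 [[360.0, 448.0], [344.0, 453.0], [340.0, 528.0], [354.0, 523.0]]
270 [[368.0, 445.0], [353.0, 451.0], [348.0, 526.0], [362.0, 520.0]]
274 [[375.0, 441.0], [362.0, 448.0], [357.0, 522.0], [370.0, 516.0]]
278 [[383.0, 437.0], [370.0, 444.0], [365.0, 519.0], [377.0, 511.0]]
282 [[389.0, 432.0], [377.0, 440.0], [372.0, 514.0], [383.0, 507.0]]
```

The blade is at about 269.5°, so it needs about 11° more.

carry_out:
  rows: [0,-0.2,0,0,0,0,-0.2,0,0,0,0,-0.2,0,0,0,0,-0.14,0,0,0,0,0,0,0,0,0,0,0,0,0,0,0,0,0,0]

```text
t: 9.72
ee_pos: [0.4751, -0.3782, 0.1835]
eef_rot: [-0.002, 3.141, -0.0]
contact_force: [0.7, -1.3, -1.1]
grip_width: 0.0232
gripper_force: 38.4
```

carry_out:
  rows: [0,0.5,0,0,0,0,1,0,0,0,0,0,0,0,0,0,0,0,0,0]

```text
t: 10.05
ee_pos: [0.4591, -0.3781, 0.1834]
eef_rot: [-0.0, 3.142, 0.0]
contact_force: [0.3, -1.1, -1.6]
grip_width: 0.0228
gripper_force: 38.4
```

```bash
python3 - <<'E'
from h import *
import cv2
s=vision.read_camera("side")
cv2.imwrite("pics/c8.png",cv2.convertScaleAbs(cv2.resize(s[205:315,220:330],(600,600),interpolation=cv2.INTER_CUBIC),alpha=1.4))
E
```

```text
(no output)
```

View pics/c8.png

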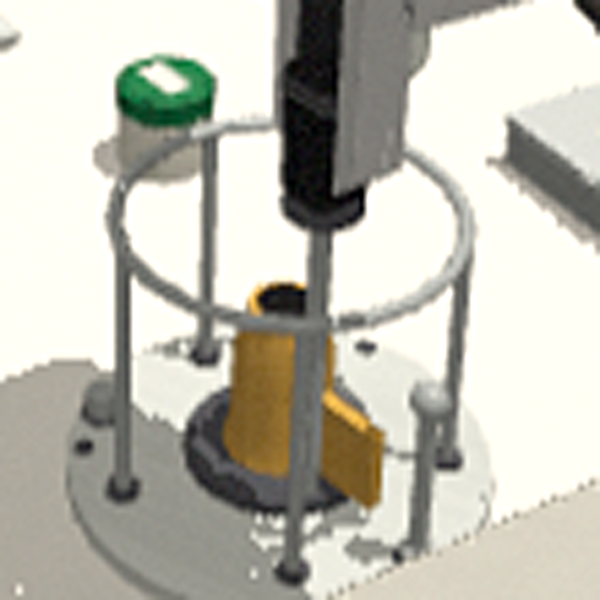

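The blade now lines up with the pin: its outer end is at (383,428)/(375,507), about 280° against a target of 280.7°. I'll lift out and return to the rack.

carry_out:
  rows: [0,0,0,-1.5,0,0,0,0,-2.5,0,0,0,0,-2.5,0,0,0,0,-2.5,0,0,0,0,-2.5,0,0,0,0,-2,0,0,0,0,-0.5,0,0,0,0,0,0]

```text
t: 10.77
ee_pos: [0.4607, -0.379, 0.3258]
eef_rot: [-0.002, 3.138, -0.006]
contact_force: [-0.6, -0.6, -1.8]
grip_width: 0.0232
gripper_force: 38.4
```

carry_out:
  rows: [0,0,2,0,0,0,0,3.9,0,0,0,0,3.9,0,0,0,0,3.9,0,0,0,0,3.9,0,0,0,0,3.9,0,0,0,0,3.9,0,0,0,0,3.9,0,0,0,0,3.9,0,0,0,0,3.9,0,0]

```text
t: 11.6
ee_pos: [0.458, -0.0051, 0.3212]
eef_rot: [0.001, -3.138, -0.001]
contact_force: [0.8, 0.7, -0.4]
grip_width: 0.0235
gripper_force: 38.4
```

carry_out:
  rows: [0,0,2,0,0,0,0,0.5,0,0,0,0,0,0,0.116,0,0,0,0,0.116,0,0,0,0,0.116,0,0,0,0,0,0,0,0,0,0]

```text
t: 12.18
ee_pos: [0.4589, 0.0172, 0.3221]
eef_rot: [-0.538, -3.093, 0.001]
contact_force: [0.3, 0.3, -0.2]
grip_width: 0.0231
gripper_force: 38.4
```

carry_out:
  rows: [0,0.5,0.8,0,0,0,0.45,0.84,0,0,0,0,0,0,0,0,0,0,0,0,0,0,0,0,0]

```text
t: 12.6
ee_pos: [0.456, 0.0367, 0.3235]
eef_rot: [0.54, 3.095, -0.0]
contact_force: [0.4, 0.5, -0.4]
grip_width: 0.0229
gripper_force: 38.4
```

```bash
python3 - <<'E'
from workcell import ctrl
import numpy as np
s=ctrl.get_state();d=np.array([.4555,.0358])-s["ee_pos"][:2]
a=2*np.arctan2(s["eef_rot"][1],s["eef_rot"][0])-np.pi/2
print(s["ee_pos"],np.degrees(a)%180, "dx,dy cm",100*(d@[np.cos(a+np.pi/2),np.sin(a+np.pi/2)]),100*(d@[np.cos(a),np.sin(a)]))
E
```

```text
[0.45601414 0.03672046 0.32352356] 70.19992014355522 dx,dy cm 0.017194619468443785 -0.10401975347605276
```

carry_out:
  rows: [0,0,-0.1,1,0,0,0,0,1.5,0,0,0,0,1,0,0,0,0,0,0]

```text
t: 12.93
ee_pos: [0.4538, 0.0356, 0.2852]
eef_rot: [-0.541, -3.089, 0.001]
contact_force: [-0.2, -0.2, -1.2]
grip_width: 0.0232
gripper_force: 38.4
```

carry_out:
  rows: [0,0,0,2,0,0,0,0,2,0,0,0,0,2,0,0,0,0,2,0,0,0,0,1.5,0,0,0,0,0.5,0,0,0,0,0,0,0,0,0,0,0]

```text
t: 13.6
ee_pos: [0.4562, 0.0354, 0.1891]
eef_rot: [0.542, 3.094, 0.0]
contact_force: [-0.4, -0.2, -0.7]
grip_width: 0.0233
gripper_force: 38.4
```

carry_out:
  rows: [0,0,0,0.3,0,0,0,0,0.2,0,0,0,0,0,0,0,0,0,0,0]

```text
t: 13.93
ee_pos: [0.4559, 0.0355, 0.1839]
eef_rot: [0.542, 3.094, 0.0]
contact_force: [-0.7, -0.6, -0.8]
grip_width: 0.0234
gripper_force: 38.4
```

```bash
python3 - <<'E'
from workcell import vision
import cv2
s=vision.read_camera("side")
cv2.imwrite("pics/c9.png",cv2.convertScaleAbs(cv2.resize(s[110:220,150:240],(490,600),interpolation=cv2.INTER_CUBIC),alpha=1.5))
E
```

```text
(no output)
```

View pics/c9.png

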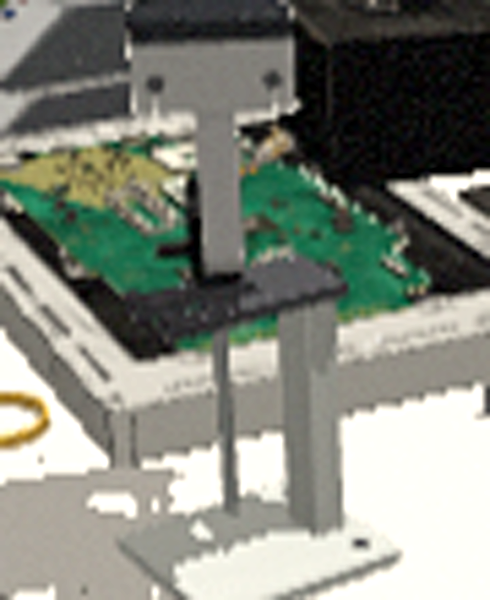

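The rod is through the slot: the collar is on the fork at about (220,285) and the rod hangs below it at (228,420). Releasing now.

carry_out:
  rows: [0.3,0,0,0.05,0,0.35,0,0,0,0,0.5,0,0,0,0,0.7,0,0,0,0,1,0,0,0,0,1,0,0,0,0,1,0,0,0,0,1,0,0,0,0,1,0,0,0,0,1,0,0,0,0]

```text
t: 14.82
ee_pos: [0.4557, 0.0356, 0.183]
eef_rot: [-0.542, -3.094, -0.0]
contact_force: [-0.8, 0.7, 0.1]
grip_width: 0.0829
gripper_force: 0.0
```

carry_out:
  rows: [1,0,0,0,0,1,0,0,0,0,1,0,0,-1,0,1,0,0,-2,0,1,0,0,-2.5,0,1,0,0,-2.5,0,1,0,0,-2.5,0,1,0,0,-2.5,0,1,0,0,0,0,1,0,0,0,0]

```text
t: 15.65
ee_pos: [0.4567, 0.0355, 0.3151]
eef_rot: [0.541, 3.09, 0.0]
contact_force: [-0.7, -0.3, -1.0]
grip_width: 0.0937
gripper_force: 0.0
```

```bash
python3 - <<'E'
from workcell import vision
import cv2,numpy as np
s=vision.read_camera("side")
a=cv2.resize(s[110:220,150:240],(400,489),interpolation=cv2.INTER_CUBIC);b=cv2.resize(s[205:315,230:320],(400,489),interpolation=cv2.INTER_CUBIC)
cv2.imwrite("pics/c10.png",cv2.convertScaleAbs(np.hstack([a,b]),alpha=1.5))
E
```

```text
(no output)
```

View pics/c10.png

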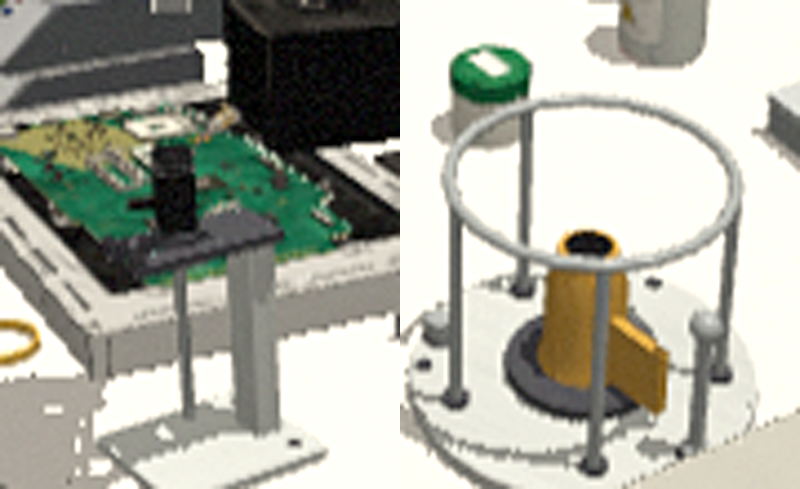

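The rod hangs upright in the fork, with its grip at (173,190), and the blade points at the pin. Handing in.

```bash
python3 -c "
from workcell import job
print(job.close_job())"
```

```text
the job is handed in; nothing more can be done
None
```

I pushed the key blade round to the tall index pin (about 280° against an estimated 280.7°, within the 6° allowed), hung the rod back in its fork, let go, and handed the job in at about 16 s; no verdict was shown.

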